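# Make up two control-panel kits

## Robot

A 6-joint arm with a two-finger parallel gripper is mounted at the origin on the work surface. World frame = base frame: x ahead of the robot, y to its left, z up, the work surface at z = 0. Lengths are in m, angles in rad, forces in N, time in s.
With the tool pointing down it reaches from about 0.4 to 0.825 m from the base axis. Payload 7 kg.
Tool frame: the origin (TCP) lies at the very end of the fingers, on their centre line; the grasp point (between the pads) lies 19 mm behind it (arm.pinch_z is the z of the grasp point in the tool frame, in m); z points along the fingers, y is the direction in which the jaws open and shut (so a half turn about z gives the same grasp; the last joint's range is limited). The gripper opens to 88 mm and grips with 3 to 60 N. Pads are 19 mm wide; open, the fingers measure 130 mm over their backs; the gripper's body (78 mm by 193 mm) begins 47 mm behind the grasp point.
Start: joints at [1.505, 0.359, 0.012, 0, -1.224, -0.288], TCP at [0.234, 0.633, 0.227] pointing down, gripper open.
Joint ranges: [-3.07, 3.07], [-1.43, 2.12], [-1.02, 1.25], [-3.03, 1.67], [-3.05, -0], [-3.03, 3.03]. Speed limits (rad/s): [2.39, 2.39, 3.01, 3.14, 3.14, 3.14].

## Interface

Orientations are given as [roll, pitch, yaw] about the fixed x, y, z axes, in that order (R = Rz(yaw) Ry(pitch) Rx(roll)).
In Python, from station import arm gives the robot as it stands.
- The arm moves only by the tool drive_tool, never from a script. Its argument "targets" is a list of rows, each a list of 6 numbers: the shift along the world's x, y, z in units of 0.04 m (1.0 is 0.04 m), then the turn, a rotation vector about the world's x, y, z in units of 6 degrees (1.0 is 6 degrees). In form: [[x, y, z, wx, wy, wz], ...]. A call has 1 to 5 rows; each row shifts and turns the commanded pose from where the row before left it; what a row does not reach is not made up. A row lasts 1/8 s, in which the tool goes at most 62.5 mm and 10.7 degrees, less where a joint would pass 70% of its speed; a pose out of reach is approached as far as the arm can. A call with a number of a shift or a turn outside -1 to 1 is refused whole. A call with a gripper value outside its range is refused whole. "claw" is the opening, from 0 (shut) to 1 (fully open), set as the call begins (left out, the last holds). The fingers move at their own pace and stop on an object; "newtons" is the grip in N (left out, the last holds). Time passes only in rows, so rows that do not move let the fingers close. It gives the time, the measured TCP pose, the force and the opening at its end, in the units of the state.
- arm.get_state(): the state, without advancing time (a new reading comes with each control period).
- arm.grab_frame(name): name is "side" or "top"; returns (picture, depth): 420x560x3 uint8, red, green, blue; 420x560 float32, m along the optical axis (not along the pixel's ray), 0 where there is no reading.
- arm.get_calibration(name): a dict with "mtx" (3x3 intrinsics, pixels), "origin" and "rotation" of the camera in the world. Camera axes: x right, y up, looking along -z (the intrinsics and any distortion apply to the point x, -y, -z); pixel columns grow to the right and rows downward; lengths in m; the calibration is good to about 2 mm. A picture is of the moment at which its call begins. get_calibration takes no time and is no camera call.
- arm.job_done(): hands the job in, once; it reports no verdict.
Trained networks look in the newest picture that a camera, given by its name, has taken for a name from the list of things; names that differ only in an ending like _2 or _b are one class to them, and where a whole thing is asked for, a point or a joint stands for the part that bears it (a point fixed in the world has none). Each returns a list of dicts, best first, with "score" (0 to 1); they miss things now and then, are a little off and sometimes report something else, mostly with a low value. They report only what shows in the picture. A call takes as long as a camera call. They do not tell look-alikes from the thing itself.
- arm.search_frame(target, camera): "point" ([x, y, z] in m, in the coordinates of the camera as it stood for that picture, good to about 4 mm: the middle of the surface that is visible of it).
- arm.cut_out(target, camera): "pixels" (420x560 bool, what is visible of it).
- arm.landmark_of(target, camera): "point" ([x, y, z] in m, in the coordinates of the camera as it stood for that picture, good to about 4 mm: a listed point, or the origin of a listed thing).
The state is a dict: "t": time; "q": joint angles; "qd": joint speeds; "joint_efforts": joint torques, N m; "eef_pos": TCP position; "ee_rot": TCP orientation; "force": force on the tool from outside, world axes, zero at the start; "moment": the same for the moment, N m; "width": finger opening in m.
Only numpy, scipy, OpenCV 4.12 (cv2) and the standard library are available. Lean on these libraries where they do the work, as an engineer would, in place of code of your own. Each camera call takes 0.05 s, during which the arm holds its last target. There are 200 camera calls.

## Task

Make up the two panel kits from the parts standing on the bench mat: the blue tray gets the transformer and the red emergency-stop head, the grey tray gets the line filter, the green lamp and the relay. Transformer and filter are potted in the same black case, so tell them apart by weight as you lift them (the transformer is by far the heavier); each goes in its tray's large pocket, the other parts one to a small pocket, whichever you like. Stand every part upright on the pocket floor, set down and not dropped, and leave the amber lamp, the solder spool and the tape roll where they are.

Things in the scene. Friction and masses are not known exactly. Their poses are not given: they have to be found in the camera images.
- module_1: Black potted module 48 x 48 x 42 mm tall, grey top with six brass studs 4.5 mm high. Origin: centre of underside, z up, x, y along its sides (same at any quarter turn). One of two look-alikes: transformer 0.40 to 0.52 kg or line filter 0.09 to 0.12 kg; weigh it to know. Like all loose things it stands upright on the 2 mm mat, centres 90 mm or more apart, in no fixed order.
- module_2: Black potted module 48 x 48 x 42 mm tall, grey top with six brass studs 4.5 mm high. Origin: centre of underside, z up, x, y along its sides (same at any quarter turn). The other of the two look-alikes: the light filter (0.09 to 0.12 kg) if module_1 is the heavy transformer (0.40 to 0.52 kg), and the other way round. Stands upright on the mat.
- estop: Emergency-stop head, 65 mm tall, 0.09 kg: red mushroom dia 40 mm (sides 48 to 60 mm up) over a yellow ring dia 40 mm (34 to 39 mm up), on a black contact block 36 x 36 x 26 mm. Stands upright on the mat. Origin: centre of underside, z up. Grip the mushroom.
- green_lamp: Pilot lamp with a green lens on top, 58 mm tall: black base 30 x 30 x 26 mm, neck 22 mm wide, steel bezel dia 29 at 33 to 37 mm up, lens dia 28 at 37 to 53 mm, domed to 58. Stands upright on the mat. Origin: centre of underside, z up. 0.05 kg. Grip the lens.
- relay: Plug-in relay, 0.085 kg: off-white square case 35 x 35 mm, 8 to 56 mm up, black rim at its foot, small blue tab on top (to 59 mm). Stands upright on its pin foot, 26 x 26 mm, on the mat. Origin: centre of underside, z up, x and y along its sides. Grip two facing sides.
- blue_tray: Blue kit tray, fixed, sizes in mm, 212 (x) x 80 (y): three pockets in a row, walls 18 high, 4 thick, floor 4 thick. Origin: centre of underside, z up. Pocket centres at y = 0: large, 72 x 72, x = -66 (end nearer the robot); two small, 62 (x) x 72 (y), x = +5 and +71. Lies left or right of the mat, x axis away from the robot within 20 degrees.
- grey_tray: Grey kit tray, fixed, sizes in mm, 212 (x) x 80 (y): three pockets in a row, walls 18 high, 4 thick, floor 4 thick. Origin: centre of underside, z up. Pocket centres at y = 0: large, 72 x 72, x = -66 (end nearer the robot); two small, 62 (x) x 72 (y), x = +5 and +71. Lies on the other side of the mat from the blue one, x axis away from the robot within 20 degrees.
- amber_lamp: Bystander, wanted in neither kit: pilot lamp with an amber (orange-yellow) lens on top, 58 mm tall: black base 30 x 30 x 26 mm, neck 22 mm wide, steel bezel dia 29 at 33 to 37 mm up, lens dia 28 at 37 to 53 mm, domed to 58. Stands upright on the mat. Origin: centre of underside, z up. 
- solder_spool: Bystander: spool of solder with blue flanges, dia 52 mm, 38 mm tall, standing on end. Origin: centre of underside.
- tape_roll: Bystander: roll of cream tape lying flat, 60 mm outer and 38 mm inner diameter, 19 mm tall. Origin: centre of underside.
Not all that is in view belongs to the job. What is shaped like the module_2 but purple is not meant.

How it is judged:
At the end, for the whole second after the job is handed in: Transformer (over 2.5 N) in the blue, filter in the grey large pocket (20 mm of centre); emergency stop in a small blue one; green lamp and relay one in each small grey pocket (24 mm along, 28 mm across); all on the floor (underside under 10 mm up), upright within 0.12 rad, released, at rest (((x of module_1 in the frame of blue_tray between -0.086 and -0.046 m and y of module_1 in the frame of blue_tray between -0.02 and 0.02 m and z of module_1 in the frame of blue_tray below 0.01 m and contact force between module_1 and blue_tray above 2.5 N and x of module_2 in the frame of grey_tray between -0.086 and -0.046 m and y of module_2 in the frame of grey_tray between -0.02 and 0.02 m and z of module_2 in the frame of grey_tray below 0.01 m and contact force between module_2 and grey_tray below 2.5 N) or (x of module_2 in the frame of blue_tray between -0.086 and -0.046 m and y of module_2 in the frame of blue_tray between -0.02 and 0.02 m and z of module_2 in the frame of blue_tray below 0.01 m and contact force between module_2 and blue_tray above 2.5 N and x of module_1 in the frame of grey_tray between -0.086 and -0.046 m and y of module_1 in the frame of grey_tray between -0.02 and 0.02 m and z of module_1 in the frame of grey_tray below 0.01 m and contact force between module_1 and grey_tray below 2.5 N)) and ((x of estop in the frame of blue_tray between -0.019 and 0.029 m and y of estop in the frame of blue_tray between -0.028 and 0.028 m) or (x of estop in the frame of blue_tray between 0.047 and 0.095 m and y of estop in the frame of blue_tray between -0.028 and 0.028 m)) and (((x of green_lamp in the frame of grey_tray between -0.019 and 0.029 m and y of green_lamp in the frame of grey_tray between -0.028 and 0.028 m) and (x of relay in the frame of grey_tray between 0.047 and 0.095 m and y of relay in the frame of grey_tray between -0.028 and 0.028 m)) or ((x of green_lamp in the frame of grey_tray between 0.047 and 0.095 m and y of green_lamp in the frame of grey_tray between -0.028 and 0.028 m) and (x of relay in the frame of grey_tray between -0.019 and 0.029 m and y of relay in the frame of grey_tray between -0.028 and 0.028 m))) and angle between each of module_1, module_2, estop, green_lamp, relay's own z axis and vertical below 0.12 rad and linear speed of each of module_1, module_2, estop, green_lamp, relay below 0.02 m/s and z of estop in the frame of blue_tray below 0.01 m and z of each of green_lamp, relay in the frame of grey_tray below 0.01 m); the robot touches nothing.
It fails at once if the amber lamp is pushed more than 30 mm away or knocked over (distance of amber_lamp from where it was at the start of the episode above 0.03 m or angle between amber_lamp's own z axis and vertical above 0.5 rad).
It fails at once if the solder spool is pushed more than 30 mm away or knocked over (distance of solder_spool from where it was at the start of the episode above 0.03 m or angle between solder_spool's own z axis and vertical above 0.5 rad).
It fails at once if the tape roll is pushed more than 30 mm away or knocked over (distance of tape_roll from where it was at the start of the episode above 0.03 m or angle between tape_roll's own z axis and vertical above 0.5 rad).
It fails at once if a kit part is dropped (falls out of the fingers faster than 0.8 m/s, about 33 mm of free fall) ((contact force between the fingers and module_1 below 0.2 N and linear speed of module_1 above 0.8 m/s) or (contact force between the fingers and module_2 below 0.2 N and linear speed of module_2 above 0.8 m/s) or (contact force between the fingers and estop below 0.2 N and linear speed of estop above 0.8 m/s) or (contact force between the fingers and green_lamp below 0.2 N and linear speed of green_lamp above 0.8 m/s) or (contact force between the fingers and relay below 0.2 N and linear speed of relay above 0.8 m/s)).
It also fails if it takes over 128 s, if anything falls off the work surface, if the arm or the gripper's body presses on something with over 40 N, if the wrist force passes 120 N, or if a joint passes its speed limit or range.

## Working session

There is one attempt and no reset: what is moved stays moved. The work goes in short steps, Python scripts to look and compute and a tool call to move; the robot and the scene stay as the last step left them, time stands still between calls to the robot, and variables do not carry over. Pictures are saved under pics/ and viewed, about 12 in all and at most 16, crops included, and the job is handed in when it is done.

Besides the shell and the picture viewer there is one more tool, called by a JSON object that holds its "method" and its "body", one argument or row to a line. drive_tool: Moves the arm, as the interface text tells. Shifts and turns lie within -1 to 1; 1 stands for 0.04 m of shift or 6 degrees of turn. Its arguments: {"type":"object","properties":{"targets":{"type":"array"},"claw":{"type":"number"},"newtons":{"type":"number"}},"required":["targets"]}

```bash
mkdir -p pics; ls
cat > h.py <<'E'
import numpy as np, cv2
from station import arm
def grab(n,save=None):
    im,d=arm.grab_frame(n)
    if save: cv2.imwrite('pics/'+save,im[:,:,::-1])
    return im,d
def world(n,pc):
    c=arm.get_calibration(n); return np.array(c['rotation'])@np.array(pc)+np.array(c['origin'])
def cloud(n,d):
    c=arm.get_calibration(n);K=np.array(c['mtx']);v,u=np.mgrid[:420,:560]
    P=np.stack([(u-K[0,2])/K[0,0]*d,-(v-K[1,2])/K[1,1]*d,-d],-1)
    W=P@np.array(c['rotation']).T+np.array(c['origin']); W[d==0]=np.nan
    return W
E
python3 - <<'E'
from h import *
for n in('top','side'):
    im,d=grab(n,n+'0.png'); c=arm.get_calibration(n); print(n,c)
    W=cloud(n,d); np.save(n+'0.npy',W)
s=arm.get_state();print(s)
for o in['module_1','estop','green_lamp','relay','blue_tray','grey_tray','amber_lamp','solder_spool','tape_roll']:
    for r in arm.search_frame(o,'top')[:4]: print(o,round(r['score'],2),world('top',r['point']).round(3))
E
```

```text
pics
top {'mtx': array([[464.42728533,   0.        , 277.69990255],
       [  0.        , 464.42728533, 207.47662725],
       [  0.        ,   0.        ,   1.        ]]), 'origin': array([0.50610527, 0.00742094, 1.16606245]), 'rotation': array([ 0.03762591, -0.00601258, -1.57684807])}Traceback (most recent call last):
  File "<stdin>", line 4, in <module>
  File "h.py", line 12, in cloud
    W=P@np.array(c['rotation']).T+np.array(c['origin']); W[d==0]=np.nan
      ~~~~~~~~~~~~~~~~~~~~~~~~~~~^~~~~~~~~~~~~~~~~~~~~~
ValueError: operands could not be broadcast together with shapes (420,560) (3,)
```

Rotation is given as roll/pitch/yaw.

```bash
sed -i "s/np.array(c\['rotation'\])/Rot(c)/; 2a from scipy.spatial.transform import Rotation as Ro\ndef Rot(c): return Ro.from_euler('xyz',c['rotation']).as_matrix()" h.py
python3 - <<'E'
from h import *
for n in('side','top'):
    im,d=grab(n,n+'0.png'); c=arm.get_calibration(n); print(n,c['origin'],c['rotation'])
    W=cloud(n,d); np.save(n+'0.npy',W)
s=arm.get_state();print(s)
for o in['module_1','estop','green_lamp','relay','blue_tray','grey_tray','amber_lamp','solder_spool','tape_roll']:
    for r in arm.search_frame(o,'top')[:4]: print(o,round(r['score'],2),world('top',r['point']).round(3))
E
```

```text
side [ 0.25735007 -0.79164216  0.48783296] [ 1.09390411 -0.00871606 -0.34909226]
top [0.50610527 0.00742094 1.16606245] [ 0.03762591 -0.00601258 -1.57684807]
{'t': 0.15, 'q': array([ 1.50508143e+00,  3.59210045e-01,  1.12680980e-02, -2.65569653e-04,
       -1.22410343e+00, -2.88078605e-01]), 'qd': array([ 0.00127193, -0.00145636,  0.00145585,  0.00187937,  0.00130709,
        0.00051425]), 'joint_efforts': array([-5.03462888e-04, -5.83276176e+01,  2.93288451e+01,  7.00116456e+00,
        8.75461061e-03, -1.13289436e-04]), 'eef_pos': array([0.23376646, 0.63282825, 0.22584337]), 'ee_rot': array([ 3.14032413e+00, -1.15504430e-04, -3.53883825e-01]), 'force': array([-0.19083901, -0.39639453,  0.10288166]), 'moment': array([-0.0047399 ,  0.00140753, -0.02111626]), 'width': 0.08770885426325933}
module_1 0.76 [0.678 0.12  0.046]
module_1 0.71 [ 0.675 -0.01   0.044]
module_1 0.7 [ 0.679 -0.315  0.043]
estop 0.69 [ 0.57  -0.01   0.065]
green_lamp 0.68 [ 0.452 -0.107  0.056]
relay 0.76 [ 0.559 -0.125  0.054]
blue_tray 0.59 [ 0.472 -0.285  0.002]
grey_tray 0.78 [0.522 0.273 0.005]
amber_lamp 0.68 [0.454 0.116 0.058]
solder_spool 0.85 [ 0.45  -0.011  0.042]
tape_roll 0.75 [ 0.686 -0.127  0.02 ]
```

View pics/top0.png

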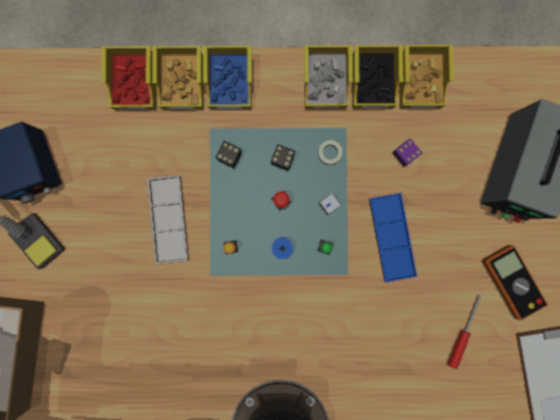

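View pics/side0.png

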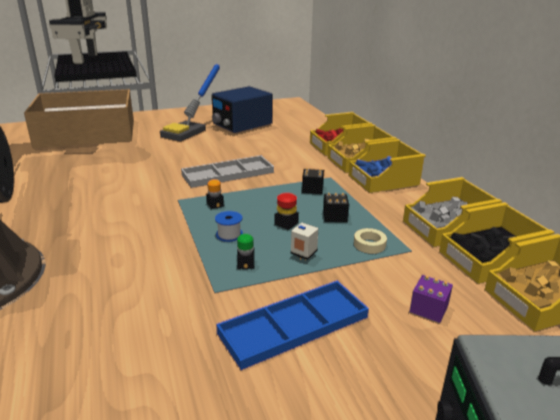

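Top view: black modules at (229,154) and (283,157), and the purple look-alike at (407,152) is off the mat, so not meant. The e-stop is at (281,200), relay (330,204), green lamp (326,247), amber lamp (230,247), spool (282,248), tape (330,152), grey tray (168,219) and blue tray (393,237). The side view agrees. Next I'll measure poses from masks and depth, and make an enlarged crop.

Run:
```python
from h import *
im,d=grab('top'); W=cloud('top',d)
cv2.imwrite('pics/crop.png',cv2.resize(im[120:290,140:425],None,fx=2.8,fy=2.8,interpolation=cv2.INTER_CUBIC)[:,:,::-1])
H=dict(module_1=.044,estop=.065,green_lamp=.055,relay=.058,amber_lamp=.055,solder_spool=.04,tape_roll=.021,blue_tray=.018,grey_tray=.018)
for o,h in H.items():
    for r in arm.cut_out(o,'top')[:3]:
        m=r['pixels']; P=W[m]; P=P[~np.isnan(P[:,2])]
        T=P if 'tray' in o else P[P[:,2]>h-.008]
        if len(T)<10: print(o,'few',len(P),np.nanmax(P[:,2]));continue
        # rectangle on rays rescaled to top plane height
        c,s,a=cv2.minAreaRect(T[:,:2].astype(np.float32))
        print(o,round(r['score'],2),len(T),'ctr',np.round(c,4),'mean',T.mean(0).round(4),'size',np.round(s,4),'ang',round(a,1),'px',np.argwhere(m).mean(0)[::-1].round())
print('mat z',np.nanmedian(W[265:272,215:340,2]),'tbl',np.nanmedian(W[300:320,200:300,2]))
```

```text
module_1 0.93 394 ctr [ 0.6837 -0.3186] mean [ 0.6836 -0.3182  0.043 ] size [0.0478 0.0495] ang 38.6 px [407. 152.]
module_1 0.78 384 ctr [0.6807 0.122 ] mean [0.6802 0.1214 0.0447] size [0.0487 0.0468] ang 62.2 px [228. 154.]
module_1 0.59 383 ctr [ 0.6737 -0.0116] mean [ 0.6726 -0.0115  0.0447] size [0.048  0.0488] ang 70.1 px [282. 157.]
estop 0.56 216 ctr [ 0.5678 -0.0063] mean [ 0.568  -0.0066  0.0649] size [0.0358 0.0381] ang 89.6 px [280. 200.]
estop few 439 0.05292008955372696
green_lamp 0.72 104 ctr [ 0.4515 -0.1141] mean [ 0.4518 -0.1138  0.0579] size [0.0239 0.0266] ang 89.1 px [325. 247.]
relay 0.64 205 ctr [ 0.5572 -0.1233] mean [ 0.557  -0.1229  0.0581] size [0.0338 0.0344] ang 36.4 px [328. 204.]
amber_lamp 0.48 107 ctr [0.4529 0.1175] mean [0.4533 0.1177 0.058 ] size [0.0257 0.0257] ang 25.8 px [230. 247.]
solder_spool 0.62 331 ctr [ 0.4503 -0.0083] mean [ 0.4497 -0.0078  0.0398] size [0.0462 0.0485] ang 89.7 px [281. 248.]
solder_spool 0.48 203 ctr [ 0.5677 -0.0062] mean [ 0.5672 -0.0063  0.0649] size [0.0353 0.0353] ang 44.6 px [281. 199.]
solder_spool 0.38 226 ctr [ 0.5571 -0.1236] mean [ 0.5563 -0.1227  0.0571] size [0.0347 0.0351] ang 35.6 px [329. 204.]
tape_roll 0.85 286 ctr [ 0.6872 -0.1292] mean [ 0.6869 -0.1294  0.0209] size [0.0573 0.0575] ang 88.1 px [330. 152.]
blue_tray 0.75 2880 ctr [ 0.4726 -0.2846] mean [ 0.4738 -0.2854  0.0067] size [0.2176 0.0814] ang 9.9 px [392. 237.]
grey_tray 0.72 339 ctr [ 0.4503 -0.0082] mean [ 0.4505 -0.0087  0.0397] size [0.0462 0.0495] ang 44.7 px [282. 248.]
grey_tray 0.57 2921 ctr [0.5218 0.2778] mean [0.522  0.2754 0.0063] size [0.2172 0.0886] ang 5.5 px [167. 219.]
mat z 0.0016513343544055648 tbl -0.0005095773642513901
```

View pics/crop.png

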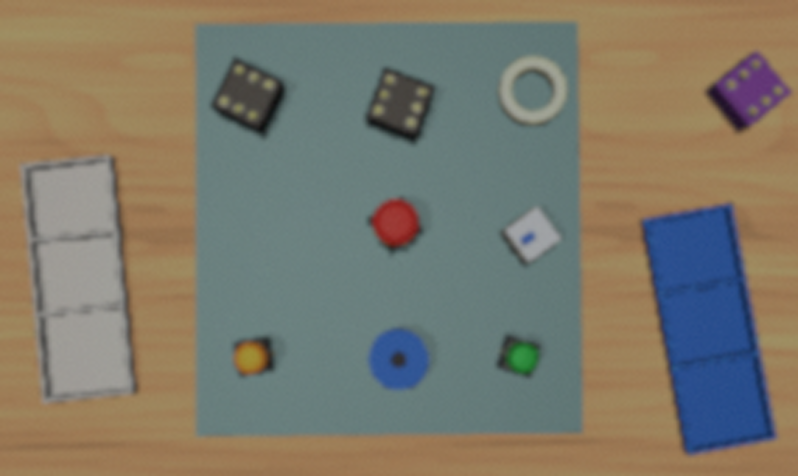

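Crop check: the two black six-stud modules are at (248,97) and (400,104). The purple one at (750,92) is the decoy. The large pockets are at the near (bottom) ends. I'll approach the left module first.

{"method": "drive_tool", "body": {
  "targets": [
    [0.74,-0.85,0,0,0,-0.08],
    [0.74,-0.85,0,0,0,-0.08],
    [0.74,-0.85,0,0,0,-0.08],
    [0.74,-0.85,0,0,0,-0.08],
    [0.74,-0.85,0,0,0,-0.08]
  ],
  "claw": 0.75,
  "newtons": 50
}}

```text
t: 1.72
eef_pos: [0.3827, 0.462, 0.2268]
ee_rot: [-3.141, -0.0, -0.396]
force: [0.2, -1.0, -0.4]
width: 0.0659
```

{"method": "drive_tool", "body": {
  "targets": [
    [0.74,-0.85,0,0,0,-0.08],
    [0.74,-0.85,0,0,0,-0.08],
    [0.74,-0.85,0,0,0,-0.08],
    [0.74,-0.85,0,0,0,-0.08],
    [0.74,-0.85,0,0,0,-0.08]
  ]
}}

```text
t: 2.35
eef_pos: [0.5307, 0.292, 0.2268]
ee_rot: [-3.141, -0.0, -0.438]
force: [0.2, 0.3, -0.3]
width: 0.0652
```

{"method": "drive_tool", "body": {
  "targets": [
    [0.74,-0.85,0,0,0,-0.09],
    [0.74,-0.85,0,0,0,-0.09],
    [0.74,-0.85,0,0,0,-0.09],
    [0.74,-0.85,0,0,0,-0.09],
    [0.74,-0.85,0,0,0,-0.09]
  ]
}}

```text
t: 2.98
eef_pos: [0.6788, 0.122, 0.2267]
ee_rot: [-3.141, -0.0, -0.485]
force: [-0.0, 1.2, -0.1]
width: 0.0659
```

{"method": "drive_tool", "body": {
  "targets": [
    [0,0,0,0,0,0],
    [0,0,0,0,0,0]
  ]
}}

```text
t: 3.22
eef_pos: [0.6778, 0.1229, 0.2262]
ee_rot: [3.141, 0.0, -0.485]
force: [-0.1, 0.5, 0.3]
width: 0.066
```

{"method": "drive_tool", "body": {
  "targets": [
    [0.06,-0.04,-0.9,0,0,0],
    [0,0,-1,0,0,0],
    [0,0,-1,0,0,0],
    [0,0,-0.9,0,0,0],
    [0,0,-0.5,0,0,0]
  ]
}}

```text
t: 3.85
eef_pos: [0.6787, 0.1225, 0.0527]
ee_rot: [3.14, 0.002, -0.483]
force: [-0.1, 0.4, 1.1]
width: 0.0654
```

{"method": "drive_tool", "body": {
  "targets": [
    [0,0,-0.5,0,0,0],
    [0,0,-0.33,0,0,0],
    [0,0,0,0,0,0]
  ]
}}

```text
t: 4.22
eef_pos: [0.6795, 0.122, 0.0206]
ee_rot: [3.14, 0.001, -0.484]
force: [0.1, 0.4, 0.7]
width: 0.0657
```

{"method": "drive_tool", "body": {
  "targets": [
    [0,0,0,0,0,0],
    [0,0,0,0,0,0],
    [0,0,0,0,0,0],
    [0,0,0,0,0,0],
    [0,0,0,0,0,0]
  ],
  "claw": 0
}}

```text
t: 4.85
eef_pos: [0.6808, 0.1218, 0.0223]
ee_rot: [-3.141, -0.001, -0.485]
force: [-0.1, 1.1, 6.9]
width: 0.0475
```

{"method": "drive_tool", "body": {
  "targets": [
    [0,0,0.4,0,0,0],
    [0,0,0.8,0,0,0],
    [0,0,0.8,0,0,0],
    [0,0,0.4,0,0,0],
    [0,0,0,0,0,0]
  ]
}}

```text
t: 5.48
eef_pos: [0.6806, 0.1217, 0.1183]
ee_rot: [-3.14, -0.001, -0.485]
force: [-0.7, -0.1, -5.7]
width: 0.0479
```

{"method": "drive_tool", "body": {
  "targets": [
    [0,0,0,0,0,0],
    [0,0,0,0,0,0],
    [0,0,0,0,0,0],
    [0,0,0,0,0,0]
  ]
}}

```text
t: 5.98
eef_pos: [0.6801, 0.1215, 0.1168]
ee_rot: [3.141, 0.0, -0.485]
force: [0.7, -0.0, -4.3]
width: 0.0476
```

About 4.5 N, so this is the transformer and goes to the blue large pocket.

{"method": "drive_tool", "body": {
  "targets": [
    [-0.3,-0.5,0.1,0,0,0.3],
    [-0.57,-0.87,0,0,0,0.53],
    [-0.57,-0.87,0,0,0,0.53],
    [-0.57,-0.87,0,0,0,0.53],
    [-0.57,-0.87,0,0,0,0.53]
  ]
}}

```text
t: 6.6
eef_pos: [0.5763, -0.0387, 0.1216]
ee_rot: [-3.141, -0.0, -0.229]
force: [1.5, -0.8, -4.0]
width: 0.0471
```

{"method": "drive_tool", "body": {
  "targets": [
    [-0.57,-0.87,0,0,0,0.53],
    [-0.57,-0.87,0,0,0,0.53],
    [-0.57,-0.87,0,0,0,0.53],
    [-0.57,-0.87,0,0,0,0.53],
    [-0.57,-0.87,0,0,0,0.53]
  ]
}}

```text
t: 7.22
eef_pos: [0.4625, -0.2127, 0.1218]
ee_rot: [3.141, -0.001, 0.048]
force: [0.3, -1.2, -4.3]
width: 0.0475
```

{"method": "drive_tool", "body": {
  "targets": [
    [-0.57,-0.87,0,0,0,0.53],
    [-0.57,-0.87,0,0,0,0.53],
    [-0.2,-0.4,0,0,0,0.2],
    [0,0,0,0,0,0]
  ]
}}

```text
t: 7.72
eef_pos: [0.4089, -0.2982, 0.1216]
ee_rot: [3.141, -0.0, 0.176]
force: [0.6, 0.1, -5.5]
width: 0.0479
```

{"method": "drive_tool", "body": {
  "targets": [
    [0,0,-0.6,0,0,0],
    [0,0,-0.8,0,0,0],
    [0,0,-0.6,0,0,0],
    [0,0,-0.25,0,0,0],
    [0,0,0,0,0,0]
  ]
}}

```text
t: 8.35
eef_pos: [0.4097, -0.2969, 0.0312]
ee_rot: [-3.141, 0.001, 0.179]
force: [0.2, 0.4, -4.7]
width: 0.0477
```

Run:
```python
from h import *
im,d=grab('side')
cv2.imwrite('pics/s1.png',cv2.resize(im[200:400,160:420],None,fx=2.5,fy=2.5)[:,:,::-1])
print(arm.get_state()['eef_pos'],arm.get_state()['force'])
```

```text
[ 0.41017581 -0.29717871  0.03186721] [ 0.19014876 -0.90460684 -4.92817672]
```

View pics/s1.png

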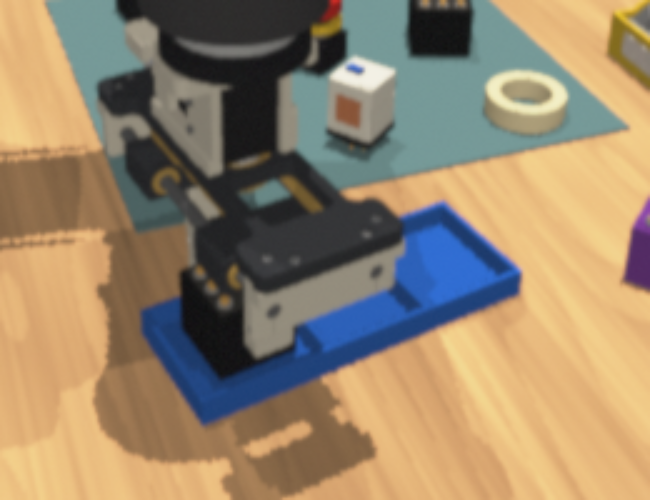

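The picture shows the module upright, centred over the large near pocket at about (230,310). I'll lower it the last 7 mm and release.

{"method": "drive_tool", "body": {
  "targets": [
    [0,0,-0.1,0,0,0],
    [0,0,-0.08,0,0,0],
    [0,0,0,0,0,0],
    [0,0,0,0,0,0]
  ]
}}

```text
t: 8.9
eef_pos: [0.4096, -0.2973, 0.0243]
ee_rot: [3.141, -0.0, 0.178]
force: [0.1, -0.2, -4.8]
width: 0.0478
```

{"method": "drive_tool", "body": {
  "targets": [
    [0,0,-0.03,0,0,0],
    [0,0,0,0,0,0]
  ]
}}

```text
t: 9.15
eef_pos: [0.4096, -0.2973, 0.0242]
ee_rot: [3.141, -0.0, 0.178]
force: [-4.2, 4.4, 12.7]
width: 0.0478
```

{"method": "drive_tool", "body": {
  "targets": [
    [0,0,0,0,0,0],
    [0,0,0,0,0,0],
    [0,0,0.5,0,0,0],
    [0,0,1,0,0,0],
    [0,0,1,0,0,0]
  ],
  "claw": 0.72
}}

```text
t: 9.78
eef_pos: [0.4094, -0.2973, 0.124]
ee_rot: [-3.142, 0.001, 0.178]
force: [0.5, -0.6, 0.3]
width: 0.0632
```

{"method": "drive_tool", "body": {
  "targets": [
    [0.73,0.79,0,0,0,-0.56],
    [0.73,0.79,0,0,0,-0.56],
    [0.73,0.79,0,0,0,-0.56],
    [0.73,0.79,0,0,0,-0.56],
    [0.73,0.79,0,0,0,-0.56]
  ]
}}

```text
t: 10.4
eef_pos: [0.5565, -0.1381, 0.1231]
ee_rot: [3.142, -0.0, -0.117]
force: [1.0, -0.2, 0.9]
width: 0.0629
```

{"method": "drive_tool", "body": {
  "targets": [
    [0.73,0.79,0,0,0,-0.56],
    [0.73,0.79,0,0,0,-0.56],
    [0.73,0.79,0,0,0,-0.56],
    [0.73,0.79,0,0,0,-0.56],
    [0,0,0,0,0,0]
  ]
}}

```text
t: 11.02
eef_pos: [0.674, -0.0107, 0.1221]
ee_rot: [3.141, -0.0, -0.348]
force: [-0.8, -0.3, -0.5]
width: 0.0632
```

Run:
```python
from h import *
im,d=grab('top')
s=arm.get_state();print(s['eef_pos'],s['ee_rot'],s['width'],s['force'])
W=cloud('top',d)
# transformer top
m=(abs(W[...,0]-.41)<.06)&(abs(W[...,1]+.297)<.06)&(W[...,2]>.035)
P=W[m];print(len(P),P.mean(0),cv2.minAreaRect(P[:,:2].astype('f')))
# blue rim
for y,nm in((-.285,'blue'),(.2755,'grey')):
    m=(W[...,2]>.012)&(W[...,2]<.024)&(abs(W[...,0]-.5)<.16)&(abs(W[...,1]-y)<.09);print(nm,cv2.minAreaRect(W[m][:,:2].astype('f')))
```

```text
[ 0.67275947 -0.01182091  0.12211643] [ 3.14111703e+00  6.46903123e-04 -3.47920496e-01] 0.06307432976917632 [-0.79886568 -0.12692403 -0.4736487 ]
421 [ 0.41108597 -0.29644885  0.04634322] ((0.4110492169857025, -0.29807156324386597), (0.04901966452598572, 0.04986884444952011), 10.30115795135498)
blue ((0.5107759237289429, -0.28077489137649536), (0.2894327938556671, 0.09473075717687607), 5.48940372467041)
grey ((0.0, 0.0), (0.0, 0.0), 0.0)
```

{"method": "drive_tool", "body": {
  "targets": [
    [0,0,-0.8,0,0,0],
    [0,0,-0.9,0,0,0],
    [0,0,-0.6,0,0,0],
    [0,0,-0.22,0,0,0],
    [0,0,0,0,0,0]
  ]
}}

```text
t: 11.7
eef_pos: [0.672, -0.0134, 0.0222]
ee_rot: [3.141, 0.0, -0.35]
force: [-0.6, -1.1, 0.2]
width: 0.0634
```

{"method": "drive_tool", "body": {
  "targets": [
    [0,0,0,0,0,0],
    [0,0,0,0,0,0],
    [0,0,0,0,0,0],
    [0,0,0,0,0,0],
    [0,0,0,0,0,0]
  ],
  "claw": 0
}}

```text
t: 12.32
eef_pos: [0.673, -0.0126, 0.0234]
ee_rot: [-3.141, -0.002, -0.349]
force: [-1.5, 0.4, 5.7]
width: 0.0478
```

{"method": "drive_tool", "body": {
  "targets": [
    [0,0,0.4,0,0,0],
    [0,0,0.8,0,0,0],
    [0,0,0.9,0,0,0],
    [0,0,0.4,0,0,0],
    [0,0,0,0,0,0]
  ]
}}

```text
t: 12.95
eef_pos: [0.6728, -0.0127, 0.1236]
ee_rot: [-3.14, -0.002, -0.35]
force: [-0.4, -0.1, -1.2]
width: 0.048
```

{"method": "drive_tool", "body": {
  "targets": [
    [0,0,0,0,0,0],
    [0,0,0,0,0,0],
    [0,0,0,0,0,0]
  ]
}}

```text
t: 13.32
eef_pos: [0.6718, -0.0129, 0.1211]
ee_rot: [3.141, 0.001, -0.35]
force: [0.2, -0.3, -0.3]
width: 0.0479
```

About 1 N: the filter. It goes to the grey large pocket.

{"method": "drive_tool", "body": {
  "targets": [
    [-0.6,0.78,0,0,0,0.47],
    [-0.6,0.78,0,0,0,0.47],
    [-0.6,0.78,0,0,0,0.47],
    [-0.6,0.78,0,0,0,0.47],
    [-0.6,0.78,0,0,0,0.47]
  ]
}}

```text
t: 13.95
eef_pos: [0.5514, 0.144, 0.1219]
ee_rot: [3.141, 0.0, -0.102]
force: [0.7, -0.1, -0.5]
width: 0.0481
```

{"method": "drive_tool", "body": {
  "targets": [
    [-0.6,0.78,0,0,0,0.47],
    [-0.6,0.78,0,0,0,0.47],
    [-0.6,0.78,0,0,0,0.47],
    [-0.6,0.8,0,0,0,0.47],
    [0,0,0,0,0,0]
  ]
}}

```text
t: 14.58
eef_pos: [0.4551, 0.2706, 0.1221]
ee_rot: [-3.141, -0.0, 0.097]
force: [0.2, -0.1, -1.4]
width: 0.0478
```

{"method": "drive_tool", "body": {
  "targets": [
    [0,0,-0.6,0,0,0],
    [0,0,-0.8,0,0,0],
    [0,0,-0.6,0,0,0],
    [0,0,-0.2,0,0,0],
    [0,0,0,0,0,0]
  ]
}}

```text
t: 15.2
eef_pos: [0.4564, 0.2684, 0.034]
ee_rot: [3.141, 0.001, 0.093]
force: [-0.3, -0.8, -0.2]
width: 0.0476
```

Run:
```python
from h import *
im,d=grab('side')
a=cv2.resize(im[120:260,130:330],None,fx=3,fy=3)
im,d=grab('top')
b=cv2.resize(im[160:280,120:220],None,fx=3,fy=3)
o=np.zeros((800,600,3),'u1')[:420+360]; o[:420,:600]=a; o[420:,:300]=b
cv2.imwrite('pics/s2.png',cv2.resize(o,None,fx=.76,fy=.76)[:,:,::-1])
s=arm.get_state();print(s['eef_pos'],s['ee_rot'],s['force'])
W=cloud('top',d)
for r in arm.cut_out('grey_tray','top')[:2]:
    m=r['pixels']; P=W[m]; P=P[P[:,2]<.03]; print(r['score'],len(P),[P[:,:2].min(0),P[:,:2].max(0)],cv2.minAreaRect(P[:,:2].astype('f')))
```

```text
[0.45687948 0.26908448 0.03496159] [-3.14091662e+00 -9.77709450e-04  9.32809448e-02] [-0.25620742 -0.53271575 -0.58538699]
```

View pics/s2.png

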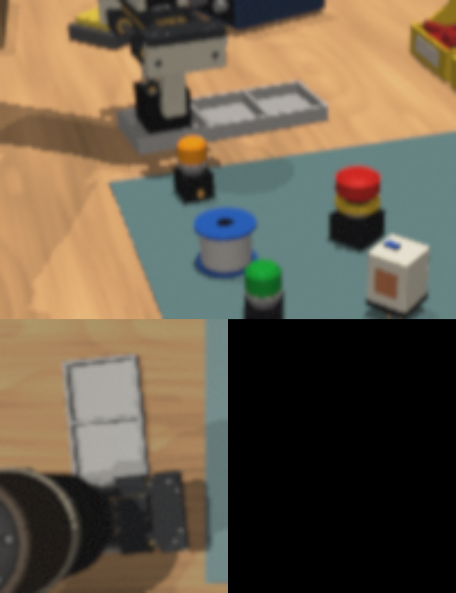

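The side view shows the filter upright over the grey large pocket at (160,110). Lowering it.

{"method": "drive_tool", "body": {
  "targets": [
    [0,0,-0.12,0,0,0],
    [0,0,-0.1,0,0,0],
    [0,0,-0.03,0,0,0],
    [0,0,0,0,0,0]
  ]
}}

```text
t: 15.85
eef_pos: [0.4564, 0.2689, 0.0253]
ee_rot: [-3.141, -0.001, 0.094]
force: [-5.1, -1.3, 13.5]
width: 0.048
```

{"method": "drive_tool", "body": {
  "targets": [
    [0,0,-0.02,0,0,0],
    [0,0,0,0,0,0]
  ]
}}

```text
t: 16.1
eef_pos: [0.4564, 0.269, 0.0254]
ee_rot: [-3.141, -0.001, 0.094]
force: [-7.7, -3.5, 21.8]
width: 0.0477
```

{"method": "drive_tool", "body": {
  "targets": [
    [0,0,0,0,0,0],
    [0,0,0,0,0,0],
    [0,0,0.5,0,0,0],
    [0,0,1,0,0,0],
    [0,0,1,0,0,0]
  ],
  "claw": 0.7
}}

```text
t: 16.73
eef_pos: [0.4561, 0.2685, 0.1239]
ee_rot: [3.141, 0.001, 0.093]
force: [0.3, 0.7, 0.3]
width: 0.061
```

{"method": "drive_tool", "body": {
  "targets": [
    [0.23,-0.89,0,0,0,0.46],
    [0.23,-0.89,0,0,0,0.46],
    [0.23,-0.89,0,0,0,0.46],
    [0.23,-0.89,0,0,0,0.46],
    [0.23,-0.89,0,0,0,0.46]
  ]
}}

```text
t: 17.35
eef_pos: [0.5024, 0.0896, 0.1231]
ee_rot: [3.142, 0.0, 0.336]
force: [1.6, 0.6, -0.4]
width: 0.0618
```

{"method": "drive_tool", "body": {
  "targets": [
    [0.23,-0.89,0,0,0,0.46],
    [0.23,-0.89,0,0,0,0.46],
    [0.23,-0.89,0,0,0,0.46],
    [0.23,-0.89,0,0,0,0.46],
    [0.23,-0.89,0,0,0,0.46]
  ]
}}

```text
t: 17.98
eef_pos: [0.5484, -0.0885, 0.123]
ee_rot: [-3.141, 0.0, 0.577]
force: [0.7, 0.0, 0.4]
width: 0.0614
```

{"method": "drive_tool", "body": {
  "targets": [
    [0.2,-0.9,0,0,0,0.46],
    [0,0,0,0,0,0],
    [0,0,0,0,0,0]
  ]
}}

```text
t: 18.35
eef_pos: [0.556, -0.1232, 0.1229]
ee_rot: [-3.141, 0.001, 0.622]
force: [-0.3, 0.1, -1.1]
width: 0.0615
```

{"method": "drive_tool", "body": {
  "targets": [
    [0.03,0,-0.7,0,0,0],
    [0,0,-0.9,0,0,0],
    [0,0,-0.6,0,0,0],
    [0,0,-0.2,0,0,0],
    [0,0,0,0,0,0]
  ]
}}

```text
t: 18.98
eef_pos: [0.5575, -0.1227, 0.0274]
ee_rot: [-3.141, 0.0, 0.624]
force: [-0.1, -0.2, 0.5]
width: 0.0612
```

{"method": "drive_tool", "body": {
  "targets": [
    [0,0,0,0,0,0],
    [0,0,0,0,0,0],
    [0,0,0,0,0,0],
    [0,0,0,0,0,0],
    [0,0,0,0,0,0]
  ],
  "claw": 0,
  "newtons": 25
}}

```text
t: 19.6
eef_pos: [0.5578, -0.1232, 0.0279]
ee_rot: [3.141, -0.001, 0.623]
force: [-1.8, 0.8, 5.8]
width: 0.0349
```

{"method": "drive_tool", "body": {
  "targets": [
    [0,0,0.4,0,0,0],
    [0,0,0.9,0,0,0],
    [0,0,0.9,0,0,0],
    [0,0,0.5,0,0,0],
    [0,0,0,0,0,0]
  ]
}}

```text
t: 20.23
eef_pos: [0.5586, -0.1232, 0.1378]
ee_rot: [3.139, -0.004, 0.623]
force: [-0.4, 0.3, -1.0]
width: 0.0352
```

{"method": "drive_tool", "body": {
  "targets": [
    [0.08,0.92,0,0,0,-0.46],
    [0.08,0.92,0,0,0,-0.46],
    [0.08,0.92,0,0,0,-0.46],
    [0.08,0.92,0,0,0,-0.46],
    [0.08,0.92,0,0,0,-0.46]
  ]
}}

```text
t: 20.85
eef_pos: [0.5728, 0.0617, 0.1345]
ee_rot: [-3.141, 0.002, 0.381]
force: [-0.4, 0.7, -1.0]
width: 0.035
```

{"method": "drive_tool", "body": {
  "targets": [
    [0.08,0.92,0,0,0,-0.46],
    [0.08,0.92,0,0,0,-0.46],
    [0.08,0.92,0,0,0,-0.46],
    [0.08,0.92,0,0,0,-0.46],
    [0.08,0.92,0,0,0,-0.46]
  ]
}}

```text
t: 21.48
eef_pos: [0.5889, 0.2456, 0.1343]
ee_rot: [3.141, 0.002, 0.14]
force: [0.4, 0.3, -0.3]
width: 0.035
```

{"method": "drive_tool", "body": {
  "targets": [
    [0.08,0.92,0,0,0,-0.46],
    [0,0,0,0,0,0],
    [0,0,-0.8,0,0,0],
    [0,0,-0.9,0,0,0],
    [0,0,0,0,0,0]
  ]
}}

```text
t: 22.1
eef_pos: [0.5904, 0.2792, 0.0639]
ee_rot: [3.138, 0.006, 0.093]
force: [0.5, -0.8, -0.8]
width: 0.0351
```

Run:
```python
from h import *
im,d=grab('side')
a=cv2.resize(im[100:260,130:330],None,fx=3,fy=3)
cv2.imwrite('pics/s3.png',a[:,:,::-1])
s=arm.get_state();print(s['eef_pos'],s['ee_rot'],s['force'],s['width'])
```

```text
[0.59192205 0.2802123  0.06626461] [3.13932973e+00 2.75793561e-03 9.32406952e-02] [ 0.50528735  0.47793065 -0.45769235] 0.0347521461173044
```

View pics/s3.png

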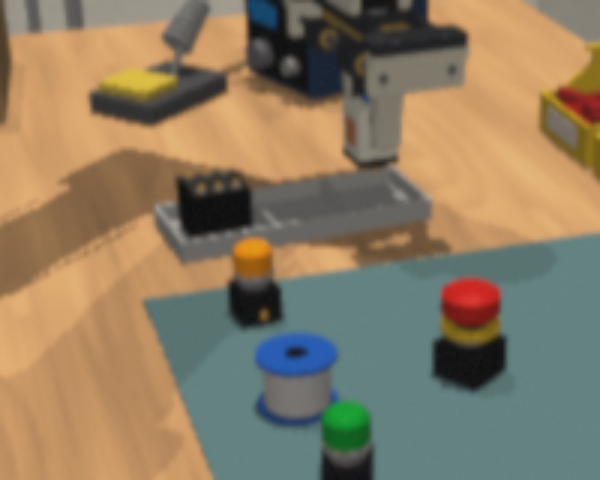

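The filter stands in its pocket at (213,205) and the relay hangs upright over the far small pocket. Lowering it.

{"method": "drive_tool", "body": {
  "targets": [
    [0.02,0,-0.5,0,0,0],
    [0,0,-0.3,0,0,0],
    [0,0,-0.09,0,0,0],
    [0,0,-0.03,0,0,0],
    [0,0,0,0,0,0]
  ]
}}

```text
t: 22.78
eef_pos: [0.5938, 0.2818, 0.0312]
ee_rot: [-3.141, -0.001, 0.093]
force: [0.5, 0.4, -0.6]
width: 0.0347
```

{"method": "drive_tool", "body": {
  "targets": [
    [0,0,-0.02,0,0,0],
    [0,0,0,0,0,0]
  ]
}}

```text
t: 23.02
eef_pos: [0.5935, 0.2816, 0.03]
ee_rot: [-3.141, -0.0, 0.093]
force: [-0.1, -0.0, -0.7]
width: 0.0349
```

{"method": "drive_tool", "body": {
  "targets": [
    [0,0,-0.03,0,0,0],
    [0,0,0,0,0,0]
  ]
}}

```text
t: 23.28
eef_pos: [0.5936, 0.2817, 0.0299]
ee_rot: [-3.141, -0.001, 0.094]
force: [-3.3, -1.3, 9.2]
width: 0.0347
```

{"method": "drive_tool", "body": {
  "targets": [
    [0,0,0,0,0,0],
    [0,0,0,0,0,0],
    [0,0,0.5,0,0,0],
    [0,0,1,0,0,0],
    [0,0,1,0,0,0]
  ],
  "claw": 0.62
}}

```text
t: 23.9
eef_pos: [0.5933, 0.2814, 0.1291]
ee_rot: [3.141, 0.001, 0.093]
force: [-0.0, 0.2, -0.3]
width: 0.0541
```

{"method": "drive_tool", "body": {
  "targets": [
    [-0.32,-0.9,0,0,0,0],
    [-0.32,-0.9,0,0,0,0],
    [-0.32,-0.9,0,0,0,0],
    [-0.32,-0.9,0,0,0,0],
    [-0.32,-0.9,0,0,0,0]
  ]
}}

```text
t: 24.52
eef_pos: [0.529, 0.1005, 0.1285]
ee_rot: [-3.142, -0.0, 0.094]
force: [0.2, -0.3, -0.6]
width: 0.0543
```

{"method": "drive_tool", "body": {
  "targets": [
    [-0.32,-0.9,0,0,0,0],
    [-0.32,-0.9,0,0,0,0],
    [-0.32,-0.9,0,0,0,0],
    [-0.32,-0.9,0,0,0,0],
    [-0.32,-0.9,0,0,0,0]
  ]
}}

```text
t: 25.15
eef_pos: [0.465, -0.0795, 0.1286]
ee_rot: [-3.142, -0.0, 0.094]
force: [-0.2, -0.4, -0.0]
width: 0.0544
```

{"method": "drive_tool", "body": {
  "targets": [
    [-0.34,-0.88,0,0,0,0],
    [0,0,0,0,0,0],
    [0,0,-0.4,0,0,0],
    [0,0,0,0,0,0],
    [0,0,0,0,0,0]
  ]
}}

```text
t: 25.78
eef_pos: [0.4523, -0.1133, 0.1129]
ee_rot: [3.141, -0.0, 0.094]
force: [0.4, 0.5, 0.7]
width: 0.0546
```

Run:
```python
from h import *
im,d=grab('side')
a=cv2.resize(im[160:300,160:380],None,fx=3,fy=3)
cv2.imwrite('pics/s4.png',a[:,:,::-1])
s=arm.get_state();print(s['eef_pos'],s['ee_rot'],s['force'],s['width'])
```

```text
[ 0.45238922 -0.11328565  0.1130102 ] [ 3.14145081e+00 -5.40775601e-04  9.40559685e-02] [0.12806307 0.03077613 0.28079882] 0.054138988008516
```

View pics/s4.png

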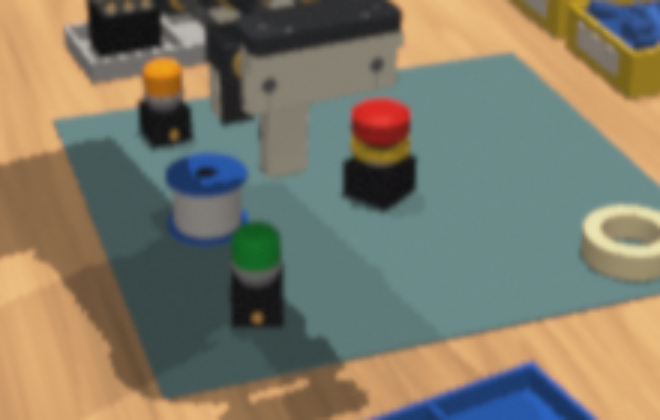

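Fingers straddle the green lamp at (256,275) from above. Descend to the lens.

{"method": "drive_tool", "body": {
  "targets": [
    [0,0,-0.6,0,0,0],
    [0,0,-0.7,0,0,0],
    [0,0,-0.4,0,0,0],
    [0,0,-0.15,0,0,0],
    [0,0,0,0,0,0]
  ]
}}

```text
t: 26.45
eef_pos: [0.4521, -0.1135, 0.0388]
ee_rot: [3.141, 0.0, 0.094]
force: [-0.6, -0.4, -0.4]
width: 0.0545
```

{"method": "drive_tool", "body": {
  "targets": [
    [0,0,0,0,0,0],
    [0,0,0,0,0,0],
    [0,0,0,0,0,0],
    [0,0,0,0,0,0],
    [0,0,0,0,0,0]
  ],
  "claw": 0,
  "newtons": 20
}}

```text
t: 27.08
eef_pos: [0.4521, -0.1137, 0.0389]
ee_rot: [3.141, -0.001, 0.094]
force: [-0.4, -1.2, 6.2]
width: 0.0271
```

{"method": "drive_tool", "body": {
  "targets": [
    [0,0,0.3,0,0,0],
    [0,0,0.6,0,0,0],
    [0,0,0.8,0,0,0],
    [0,0,0.8,0,0,0],
    [0,0,0,0,0,0]
  ]
}}

```text
t: 27.7
eef_pos: [0.4535, -0.1135, 0.1415]
ee_rot: [-3.141, -0.005, 0.094]
force: [0.5, 1.2, -1.1]
width: 0.0269
```

Run:
```python
from h import *
im,d=grab('side')
a=cv2.resize(im[120:300,160:380],None,fx=3,fy=3)
cv2.imwrite('pics/s5.png',a[:,:,::-1])
s=arm.get_state();print(s['eef_pos'],s['ee_rot'],s['force'],s['width'])
```

```text
[ 0.4524125  -0.11345106  0.13997645] [-3.14119423e+00 -2.84797887e-03  9.33212531e-02] [-0.44200221 -0.78728972 -1.23514929] 0.026841846516111417
```

View pics/s5.png

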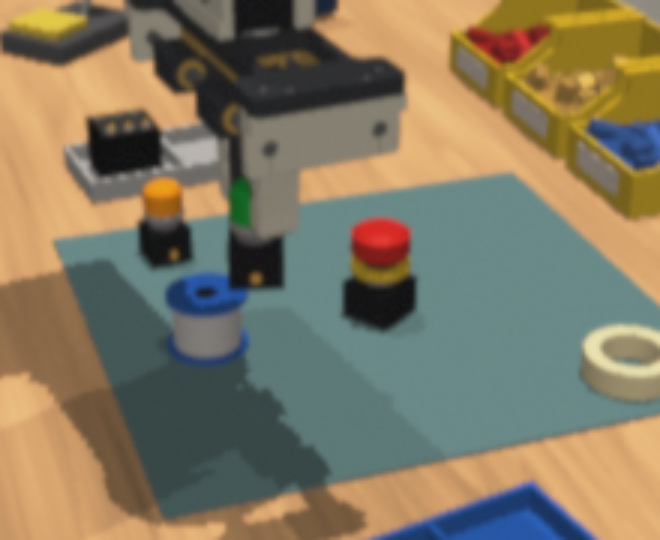

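Lamp held upright by the lens.

{"method": "drive_tool", "body": {
  "targets": [
    [0.17,0.89,0,0,0,0],
    [0.17,0.89,0,0,0,0],
    [0.17,0.89,0,0,0,0],
    [0.17,0.89,0,0,0,0],
    [0.17,0.89,0,0,0,0]
  ]
}}

```text
t: 28.38
eef_pos: [0.4852, 0.0653, 0.1377]
ee_rot: [3.141, 0.002, 0.093]
force: [0.1, -0.1, -0.1]
width: 0.027
```

{"method": "drive_tool", "body": {
  "targets": [
    [0.17,0.89,0,0,0,0],
    [0.17,0.89,0,0,0,0],
    [0.17,0.89,0,0,0,0],
    [0.17,0.89,0,0,0,0],
    [0.17,0.89,0,0,0,0]
  ]
}}

```text
t: 29.0
eef_pos: [0.5193, 0.2431, 0.1375]
ee_rot: [3.141, 0.002, 0.093]
force: [1.3, 0.3, -0.4]
width: 0.0269
```

{"method": "drive_tool", "body": {
  "targets": [
    [0.17,0.87,0,0,0,0],
    [0,0,0,0,0,0],
    [0,0,-0.7,0,0,0],
    [0,0,-0.8,0,0,0],
    [0,0,0,0,0,0]
  ]
}}

```text
t: 29.62
eef_pos: [0.5246, 0.2749, 0.0757]
ee_rot: [3.138, 0.005, 0.092]
force: [-0.1, 0.0, -0.3]
width: 0.0272
```

{"method": "drive_tool", "body": {
  "targets": [
    [0,0,-0.4,0,0,0],
    [0,0,-0.3,0,0,0],
    [0,0,-0.15,0,0,0],
    [0,0,0,0,0,0],
    [0,0,0,0,0,0]
  ]
}}

```text
t: 30.25
eef_pos: [0.5269, 0.2774, 0.045]
ee_rot: [-3.141, -0.001, 0.094]
force: [1.2, -0.3, -0.1]
width: 0.0268
```

{"method": "drive_tool", "body": {
  "targets": [
    [0,0,-0.06,0,0,0],
    [0,0,-0.04,0,0,0],
    [0,0,0,0,0,0],
    [0,0,0,0,0,0]
  ]
}}

```text
t: 30.75
eef_pos: [0.5268, 0.2772, 0.0409]
ee_rot: [-3.141, -0.0, 0.093]
force: [-1.0, -0.7, 4.5]
width: 0.0272
```

{"method": "drive_tool", "body": {
  "targets": [
    [0,0,-0.03,0,0,0],
    [0,0,0,0,0,0]
  ]
}}

```text
t: 31.0
eef_pos: [0.527, 0.2773, 0.0409]
ee_rot: [-3.141, -0.001, 0.094]
force: [-4.9, -1.3, 14.0]
width: 0.027
```

{"method": "drive_tool", "body": {
  "targets": [
    [0,0,0,0,0,0],
    [0,0,0,0,0,0],
    [0,0,0.5,0,0,0],
    [0,0,1,0,0,0],
    [0,0,1,0,0,0]
  ],
  "claw": 0.68
}}

```text
t: 31.62
eef_pos: [0.5264, 0.2769, 0.1397]
ee_rot: [3.141, 0.001, 0.093]
force: [0.4, -0.2, -0.3]
width: 0.0592
```

{"method": "drive_tool", "body": {
  "targets": [
    [0.13,-0.89,0,0,0,0],
    [0.13,-0.89,0,0,0,0],
    [0.13,-0.89,0,0,0,0],
    [0.13,-0.89,0,0,0,0],
    [0.13,-0.89,0,0,0,0]
  ]
}}

```text
t: 32.25
eef_pos: [0.5526, 0.098, 0.139]
ee_rot: [3.142, 0.0, 0.093]
force: [0.5, -0.5, 0.0]
width: 0.0597
```

{"method": "drive_tool", "body": {
  "targets": [
    [0.13,-0.89,0,0,0,0],
    [0.13,-0.89,0,0,0,0],
    [0.13,-0.87,0,0,0,0],
    [0,0,0,0,0,0],
    [0,0,0,0,0,0]
  ]
}}

```text
t: 32.88
eef_pos: [0.5681, -0.0068, 0.139]
ee_rot: [-3.142, 0.0, 0.093]
force: [-0.1, -0.5, 0.1]
width: 0.0596
```

Run:
```python
from h import *
im,d=grab('top')
W=cloud('top',d)
for n,x,y in(('filter',.4565,.269),('lamp',.527,.277),('relay',.5935,.2815)):
    m=(abs(W[...,0]-x)<.032)&(abs(W[...,1]-y)<.04)&(W[...,2]>.035)
    P=W[m]; P=P[P[:,2]>P[:,2].max()-.01]; print(n,len(P),P.mean(0),P[:,2].max())
s=arm.get_state();print(s['eef_pos'],s['ee_rot'],s['force'],s['width'])
```

```text
filter 67 [0.48073979 0.2319499  0.56378463] 0.5659570432223489
lamp 65 [0.5071467  0.24010399 0.55922292] 0.5640588726891707
relay 68 [0.60388905 0.28366263 0.05958422] 0.06553086615947668
[ 0.56817892 -0.0064398   0.13910822] [-3.14152404e+00  2.93751142e-04  9.34313803e-02] [-0.25442503  1.13095597 -0.43435019] 0.05985224465243488
```

{"method": "drive_tool", "body": {
  "targets": [
    [0,0,-0.7,0,0,0],
    [0,0,-0.9,0,0,0],
    [0,0,-0.6,0,0,0],
    [0,0,-0.18,0,0,0],
    [0,0,0,0,0,0]
  ]
}}

```text
t: 33.55
eef_pos: [0.5684, -0.0063, 0.0443]
ee_rot: [3.141, 0.0, 0.094]
force: [0.4, -0.3, 1.3]
width: 0.0599
```

{"method": "drive_tool", "body": {
  "targets": [
    [0,0,0,0,0,0],
    [0,0,0,0,0,0],
    [0,0,0,0,0,0],
    [0,0,0,0,0,0],
    [0,0,0,0,0,0]
  ],
  "claw": 0,
  "newtons": 25
}}

```text
t: 34.17
eef_pos: [0.5689, -0.0066, 0.0449]
ee_rot: [-3.141, -0.001, 0.094]
force: [-1.0, 1.4, 6.2]
width: 0.0388
```

{"method": "drive_tool", "body": {
  "targets": [
    [0,0,0.3,0,0,0],
    [0,0,0.6,0,0,0],
    [0,0,0.8,0,0,0],
    [0,0,0.8,0,0,0],
    [0,0,0,0,0,0]
  ]
}}

```text
t: 34.8
eef_pos: [0.5698, -0.0066, 0.1474]
ee_rot: [-3.141, -0.005, 0.094]
force: [-0.2, 0.1, -2.2]
width: 0.0382
```

Run:
```python
from h import *
im,d=grab('side')
a=cv2.resize(im[100:300,130:380],None,fx=3,fy=3)
cv2.imwrite('pics/s6.png',a[:,:,::-1])
s=arm.get_state();print(s['eef_pos'],s['ee_rot'],s['force'],s['width'])
```

```text
[ 0.5686729  -0.00674672  0.1455919 ] [-3.14093369e+00 -2.34176215e-03  9.31708908e-02] [-0.42191903  0.55686275 -2.24907919] 0.038559321112887984
```

View pics/s6.png

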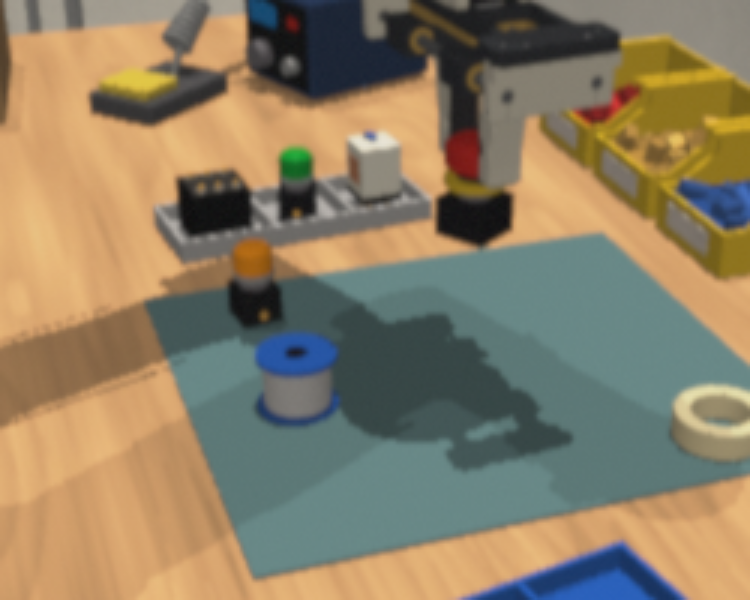

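The grey kit stands upright in its three pockets ((213,205), (296,185), (374,165)), and the e-stop is held upright. Next it goes to the far blue pocket.

{"method": "drive_tool", "body": {
  "targets": [
    [-0.08,-0.83,0,0,0,0],
    [-0.08,-0.83,0,0,0,0],
    [-0.08,-0.83,0,0,0,0],
    [-0.08,-0.83,0,0,0,0],
    [-0.08,-0.83,0,0,0,0]
  ]
}}

```text
t: 35.48
eef_pos: [0.5511, -0.1738, 0.143]
ee_rot: [-3.141, 0.002, 0.093]
force: [-0.4, 0.1, -0.6]
width: 0.0388
```

{"method": "drive_tool", "body": {
  "targets": [
    [-0.08,-0.83,0,0,0,0.2],
    [-0.08,-0.83,0,0,0,0.3],
    [-0.08,-0.83,0,0,0,0.3],
    [0,0,0,0,0,0],
    [0,0,0,0,0,0]
  ]
}}

```text
t: 36.1
eef_pos: [0.542, -0.2722, 0.1433]
ee_rot: [-3.141, 0.002, 0.176]
force: [-1.2, 1.1, -0.7]
width: 0.0389
```

{"method": "drive_tool", "body": {
  "targets": [
    [0,0,-0.6,0,0,0],
    [0,0,-0.7,0,0,0],
    [0,0,-0.6,0,0,0],
    [0,0,-0.3,0,0,0],
    [0,0,0,0,0,0]
  ]
}}

```text
t: 36.72
eef_pos: [0.5423, -0.2718, 0.0555]
ee_rot: [-3.141, 0.002, 0.178]
force: [1.1, -0.0, -0.6]
width: 0.039
```

Run:
```python
from h import *
im,d=grab('side')
a=cv2.resize(im[200:380,200:400],None,fx=3,fy=3)
cv2.imwrite('pics/s7.png',a[:,:,::-1])
s=arm.get_state();print(s['eef_pos'],s['ee_rot'],s['force'],s['width'])
```

```text
[ 0.54297606 -0.27208417  0.05641727] [3.14146428e+00 1.54892973e-04 1.77848826e-01] [ 0.35053116  0.32481446 -0.54592182] 0.03835930333764857
```

View pics/s7.png

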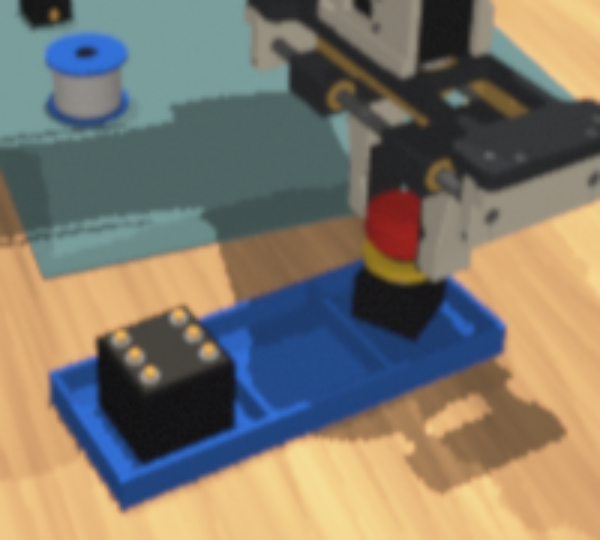

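The e-stop is inside the far pocket outline at (400,300). Lowering the last 9 mm.

{"method": "drive_tool", "body": {
  "targets": [
    [0,0,-0.12,0,0,0],
    [0,0,-0.1,0,0,0],
    [0,0,0,0,0,0],
    [0,0,0,0,0,0]
  ]
}}

```text
t: 37.28
eef_pos: [0.5428, -0.2725, 0.0476]
ee_rot: [3.141, -0.0, 0.177]
force: [0.3, -0.2, -1.6]
width: 0.0389
```

{"method": "drive_tool", "body": {
  "targets": [
    [0,0,-0.03,0,0,0],
    [0,0,0,0,0,0]
  ]
}}

```text
t: 37.52
eef_pos: [0.5431, -0.2725, 0.0469]
ee_rot: [3.141, -0.001, 0.177]
force: [-1.7, 1.7, 4.7]
width: 0.0387
```

Contact made; release, rise, and back away to the left of the robot for a clear view.

{"method": "drive_tool", "body": {
  "targets": [
    [0,0,0,0,0,0],
    [0,0,0,0,0,0],
    [0,0,0.5,0,0,0],
    [0,0,1,0,0,0],
    [0,0,1,0,0,0]
  ],
  "claw": 0.72
}}

```text
t: 38.15
eef_pos: [0.5424, -0.2724, 0.1468]
ee_rot: [-3.141, 0.001, 0.177]
force: [1.6, -0.6, -0.1]
width: 0.063
```

{"method": "drive_tool", "body": {
  "targets": [
    [0,0.8,0.4,0,0,0],
    [0,0.8,0.4,0,0,0],
    [0,0.8,0,0,0,0],
    [0,0.8,0,0,0,0],
    [0,0.8,0,0,0,0]
  ]
}}

```text
t: 38.78
eef_pos: [0.5425, -0.1114, 0.1781]
ee_rot: [-3.142, 0.0, 0.177]
force: [0.3, 0.5, -0.1]
width: 0.0632
```

{"method": "drive_tool", "body": {
  "targets": [
    [0,0.8,0,0,0,0],
    [0,0.8,0,0,0,0],
    [0,0,0,0,0,0],
    [0,0,0,0,0,0]
  ]
}}

```text
t: 39.28
eef_pos: [0.5426, -0.0485, 0.178]
ee_rot: [3.142, 0.0, 0.178]
force: [-1.0, 0.2, -0.9]
width: 0.0628
```

Run:
```python
from h import *
im,d=grab('side'); cv2.imwrite('pics/s8.png',cv2.resize(im[90:370,140:420],None,fx=2.1,fy=2.1)[:,:,::-1])
im,d=grab('top'); W=cloud('top',d)
c={'blue':((.473,-.285),np.radians(10.2)),'grey':((.522,.2765),np.radians(5.3))}
for n,x,y,t,h in(('transf',.411,-.297,'blue',.046),('estop',.543,-.2725,'blue',.069),('filter',.4565,.269,'grey',.046),('lamp',.527,.277,'grey',.062),('relay',.5935,.2815,'grey',.063)):
    m=(abs(W[...,0]-x)<.032)&(abs(W[...,1]-y)<.036)&(W[...,2]>h-.012)&(W[...,2]<h+.02)
    P=W[m]
    if len(P)<10: print(n,'hidden');continue
    p=P.mean(0);(o,a)=c[t];e=p[:2]-o;print(n,len(P),p.round(3),'tray',np.round([e@[np.cos(a),np.sin(a)],e@[-np.sin(a),np.cos(a)]],3))
s=arm.get_state();print(s['eef_pos'],s['width'],s['force'])
```

```text
transf 425 [ 0.411 -0.297  0.046] tray [-0.063 -0.001]
estop 225 [ 0.542 -0.271  0.067] tray [0.071 0.001]
filter hidden
lamp hidden
relay 228 [0.592 0.28  0.06 ] tray [ 0.07  -0.003]
[ 0.54257273 -0.04900851  0.17803377] 0.06274988814350725 [-0.93307402  0.33019039  0.23397925]
```

View pics/s8.png

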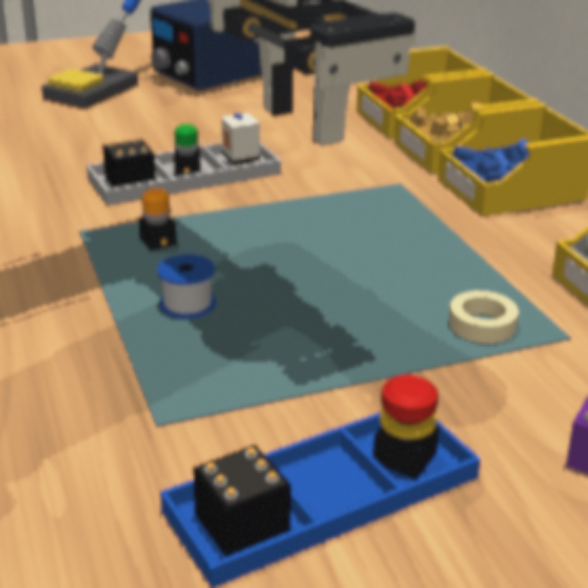

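All five parts stand upright in their pockets and the bystanders are in place. I'll check the filter and lamp in the side camera's depth, then hand in.

Run:
```python
from h import *
im,d=grab('side'); W=cloud('side',d); ok=True
for n,x,y,h in(('filter',.4565,.269,.046),('lamp',.527,.277,.062)):
    m=(abs(W[...,0]-x)<.032)&(abs(W[...,1]-y)<.036)&(W[...,2]>.03)
    z=W[m]; t=np.percentile(z[:,2],97); print(n,len(z),z.mean(0).round(3),'top',t.round(3)); ok&=abs(t-h)<.008
if ok: print('handed in',arm.job_done())
```

```text
filter 309 [0.452 0.257 0.043] top 0.05
lamp 164 [0.522 0.269 0.048] top 0.061
the job is handed in; nothing more can be done
handed in None
```

Both kits are made up and the job is handed in, at about 39 s of the 128 s allowed.

- **Blue tray:** the left black module read about 4.5 N when lifted, so it is the transformer and went in the large pocket. The e-stop head is in the far small pocket.
- **Grey tray:** the other module read about 1 N, so it is the filter and went in the large pocket. The green lamp is in the middle pocket and the relay in the far one.

**Last checks:**
- The final side picture shows all five parts upright in their pockets. The amber lamp, spool and tape roll stand where they were, and the gripper was open and clear above the mat.
- Top-camera depth puts the transformer, e-stop and relay within about 3 mm of their pocket centres, at the right heights.
- The arm hid the filter and green lamp from the top camera, so I checked those two in side-camera depth. Their tops read 50 mm and 61 mm where about 50 mm (stud tops) and 62 mm were expected.
- No check failed. The networks scored the purple look-alike highest as a module, and I left it alone.

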